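# Close the scent diffuser's battery bay

### The arm

A 6-joint arm with a two-finger parallel gripper is mounted at the origin on the work surface. World frame = base frame: x ahead of the robot, y to its left, z up, the work surface at z = 0. Lengths are in m, angles in rad, forces in N, time in s.
With the tool pointing down it reaches from about 0.275 to 0.85 m from the base axis. Payload 5.2 kg.
Tool frame: the origin (TCP) lies midway between the tips of the shut fingers; the grasp point (between the pads) lies ctrl.grip_point_offset behind it (ctrl.grip_point_offset is the distance from the TCP to the grasp point, in m); z points along the fingers, y is the line along which they close (so a half turn about z gives the same grasp; the last joint's range is limited). The gripper opens to 85 mm and grips with 20 to 120 N. Pads are 22 mm wide; open, the fingers measure 114 mm over their backs; the gripper's body (76 mm by 85 mm) begins 54 mm behind the grasp point. The pads swing forward as they close: fully open they stand 13 mm farther back than shut.
Start: joints at [1.06, 0.259, 1.535, -0, 1.348, -0.203], TCP at [0.167, 0.524, 0.231] pointing down, gripper open.
Joint ranges: [-3.14, 3.14], [-0.91, 2.08], [0.19, 2.58], [-1.22, 4.36], [0.22, 2.71], [-3.12, 3.12]. Speed limits (rad/s): [2.57, 2.57, 3.14, 3.14, 3.14, 3.14].

### API

Orientations are given as a unit quaternion [x, y, z, w].
In Python, from bench import ctrl gives the robot as it stands.
- The arm moves only by the shell command python3 -m handwheel 'ROWS' [FORCE]. ROWS is JSON, a list that holds one entry, the list of rows, each a list of 7 numbers: the shift along the tool's x, y, z in mm, then the turn, a rotation vector about the tool's x, y, z in rad, then the finger opening in mm, from 0 to 85.4. In form: [[[x, y, z, rx, ry, rz, gripper], ...]]. A call has 1 to 8 rows; each row shifts and turns the commanded pose from where the row before left it, along the tool's axes as they then stand; what a row does not reach is not made up. A row lasts 1/8 s, in which the tool goes at most 62.5 mm and 10.7 degrees, less where a joint would pass 70% of its speed; a pose out of reach is approached as far as the arm can. A call with a gripper value outside its range is refused whole. The fingers move at their own pace and stop on an object; FORCE is the grip in N (left out, the last holds). Time passes only in rows, so rows that do not move let the fingers close. It gives the time, the measured TCP pose, the force, the opening and the grip force at its end, in the units of the state.
- ctrl.get_obs(): the state, without advancing time (a new reading comes with each control period).
- ctrl.camera(name): name is "scene" or "top" or "wrist"; returns the picture (400x640x3 uint8, red, green, blue); there is no depth.
- ctrl.calibration(name): a dict with "camera_matrix" (3x3 intrinsics, pixels), "rvec" (rotation vector, rad) and "tvec" (3), from world to camera coordinates, as OpenCV has them. Camera axes: x right, y down, z forward; pixel columns grow to the right and rows downward; lengths in m; the calibration is good to about 2 mm. A picture is of the moment at which its call begins: read the wrist's pose just before it. calibration takes no time and is no camera call; for the wrist camera it gives the pose at the moment of the call.
- ctrl.finish_job(): hands the job in; it is judged then, once.
The state is a dict: "time": time; "joint_pos": joint angles; "qvel": joint speeds; "effort": joint torques, N m; "tool_pos": TCP position; "eef_rot": TCP orientation; "ft_force": force on the tool from outside, world axes, zero at the start; "torque": the same for the moment, N m; "opening": opening from 0.0 (shut) to 1.0 (fully open); "grasp_force": force on a finger pad.
Only numpy, scipy, OpenCV 4.12 (cv2) and the standard library are available. Lean on these libraries where they do the work, as an engineer would, in place of code of your own. Each camera call takes 0.05 s, during which the arm holds its last target. There are 200 camera calls.

### The job

Close the open battery bay of the white scent diffuser with its loose blue cover: hook the lip on the cover's front edge into the slot at the diffuser's front, then pivot the cover down and press it until the rear latch snaps over it and it lies flat, and let go. The yellow cover without a lip belongs to another machine.

Things in the scene. Friction and masses are not known exactly. Their poses are not given: they have to be found in the camera images.
- cover_grip (a point): Middle of the upright grip fin on the loose BLUE cover (70 g, lying flat, fin up; a YELLOW one without lip is not wanted). Plate 100 (x) x 64 x 5 mm; fin 44 (x) x 14 (y), 42 mm high above the plate. This point: 26 mm above the underside, 74 mm behind the lip's tip, 40 mm ahead of the plate's rear edge. x from lip to rear, y across, z up out of the plate.
- cover_lip (a point): Middle of the tip of the blue cover's lip, on its underside; axes as cover_grip. The lip stands 14 mm out of the plate's front (-x) edge, 44 mm wide, 4 mm thick, flush with the underside. Home: at x -64 to -66, y 0, z 50 mm in the diffuser's frame.
- diffuser: White fixed box, 195 (x) x 150 mm, flat deck 50 mm high, open battery bay 72 x 40 mm. Origin on the counter under the bay's centre; -x front (towards the robot), x rear. Front: bridge 110 mm wide, top 24 mm above the deck, over a slot open to the rear: mouth x = -54, inner end -66, y -32 to 32, deck to 16 mm above it. Rear: latch; behind it a block, x 70 to 96, 12 mm high.
- latch (a joint): Black sprung latch at the deck's rear, 30 mm wide, nose at x = 43 mm, 7 to 26 mm above the deck, upper face sloped: the hooked cover, pressed down on or by its fin with 5 to 15 N, pushes it back and it springs over the plate's rear edge. Value: metres pushed back, 0 = forward (at the start and once snapped), at most 0.014; 0.005 or more while forced.
There are look-alikes about, which are no part of the job. Leave any pink look-alike of the part that bears cover_grip alone.

How it is judged:
By the outcome, as a careful person would: the job done as asked, in the order asked, and still so for the second after the job is handed in, with the robot touching nothing.
It also fails if it takes over 38 s, if anything falls off the work surface, if the arm or the gripper's body presses on something with over 40 N, if the wrist force passes 120 N, or if a joint passes its speed limit or range.

## Working session

There is one attempt and no reset: what is moved stays moved. The work goes in short steps, Python scripts to look and compute and a shell command to move; the robot and the scene stay as the last step left them, time stands still between calls to the robot, and variables do not carry over. Pictures are saved under pics/ and viewed, at most 10 in all, crops included, and the job is handed in when it is done.

```bash
ls; mkdir -p pics; python3 - <<'E'
from bench import ctrl
import cv2
o=ctrl.get_obs();print(o['time'],o['tool_pos'],o['eef_rot'],o['opening'],ctrl.grip_point_offset)
for n in('top','scene'):
    cv2.imwrite(f'pics/{n}0.png',ctrl.camera(n)[:,:,::-1]); print(ctrl.calibration(n))
E
```

```text
pics
0.0 [0.16633455 0.52368855 0.23047455] [ 1.53284787e-01  9.88181619e-01 -8.68076610e-04 -3.28228422e-04] 1.0023413998957849 0.0187
{'camera_matrix': array([[398.68045329,   0.        , 318.13794421],
       [  0.        , 398.68045329, 198.77766388],
       [  0.        ,   0.        ,   1.        ]]), 'rvec': array([ 2.11313871, -2.14370983,  0.17502169]), 'tvec': array([0.06490997, 0.52959404, 0.68031536])}
{'camera_matrix': array([[387.80288853,   0.        , 316.0140706 ],
       [  0.        , 387.80288853, 201.00249567],
       [  0.        ,   0.        ,   1.        ]]), 'rvec': array([ 1.33080997,  2.14160951, -0.96277375]), 'tvec': array([ 0.18783586, -0.30514045,  1.14098696])}
```

View pics/top0.png

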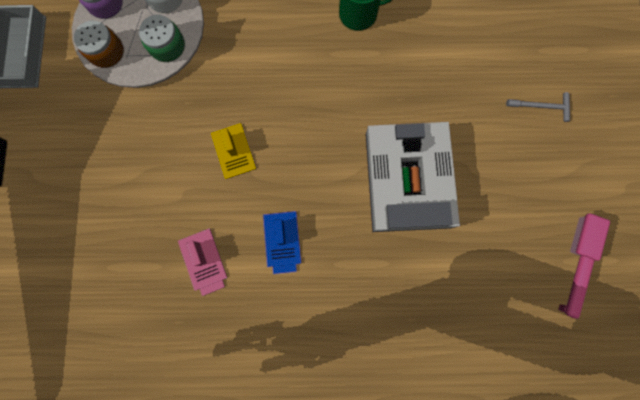

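View pics/scene0.png

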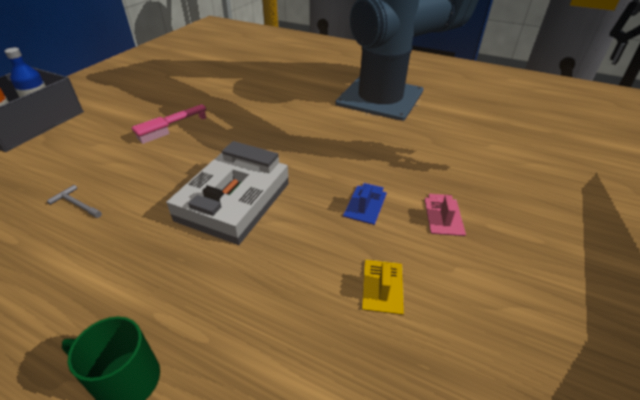

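The top view shows the blue cover at about (282,242), with its lip towards the robot at (285,268). The diffuser's deck is centred near (412,177), with the dark bridge towards the robot (420,216) and the latch at (410,135).

```bash
cat > h.py <<'E'
from bench import ctrl
import cv2, numpy as np
from scipy.spatial.transform import Rotation as R
def ray(cal,uv,z):
    K,r,t=cal['camera_matrix'],cal['rvec'],cal['tvec']
    M=R.from_rotvec(np.ravel(r)).as_matrix(); c=-M.T@np.ravel(t)
    d=(np.linalg.inv(K)@np.c_[np.reshape(uv,(-1,2)),np.ones(np.size(uv)//2)].T).T@M
    return c+d*((z-c[2])/d[:,2])[:,None]
def proj(cal,p):
    return cv2.projectPoints(np.float64(p).reshape(-1,1,3),cal['rvec'],cal['tvec'],cal['camera_matrix'],None)[0][:,0]
def cnt(m):
    m=cv2.morphologyEx(m.astype(np.uint8),cv2.MORPH_OPEN,np.ones((3,3)))
    return max(cv2.findContours(m,0,2)[0],key=cv2.contourArea)[:,0]
def blue(im):
    h=cv2.cvtColor(im,cv2.COLOR_RGB2HSV).astype(int); return (h[...,0]>105)&(h[...,0]<128)&(h[...,1]>150)&(h[...,2]>60)
E
python3 - <<'E'
from h import *
im=cv2.imread('pics/top0.png')[:,:,::-1].copy();cal=ctrl.calibration('top')
M=R.from_rotvec(np.ravel(cal['rvec'])).as_matrix();print('cam',-M.T@np.ravel(cal['tvec']))
c=cnt(blue(im));a=cv2.approxPolyDP(c,2,True)[:,0];print(np.c_[a,ray(cal,a,.004).round(4)[:,:2]])
b=np.r_[ray(cal,c,.003)];r=cv2.minAreaRect(np.float32(b[:,:2]));print(r)
h=cv2.cvtColor(im,cv2.COLOR_RGB2HSV);w=(h[...,1]<40)&(h[...,2]>120);w[:,:340]=0;w[:110]=0
c=cnt(w);a=cv2.approxPolyDP(c,3,True)[:,0];print(np.c_[a,ray(cal,a,.05).round(4)[:,:2]])
# bay
print(ray(cal,[[401,158],[422,158],[424,193],[403,194]],.05).round(4))
print(ctrl.calibration('wrist'))
E
```

```text
cam [0.4065626  0.05284649 0.76120054]
[[2.950e+02 2.120e+02 5.126e-01 1.023e-01]
 [2.640e+02 2.150e+02 5.077e-01 1.617e-01]
 [2.680e+02 2.650e+02 4.131e-01 1.533e-01]
 [2.730e+02 2.660e+02 4.111e-01 1.439e-01]
 [2.740e+02 2.720e+02 4.000e-01 1.420e-01]
 [2.950e+02 2.700e+02 4.032e-01 1.027e-01]
 [2.950e+02 2.640e+02 4.142e-01 1.026e-01]
 [2.990e+02 2.620e+02 4.178e-01 9.510e-02]]
((0.4559865891933441, 0.12743797898292542), (0.11120568215847015, 0.062043674290180206), 5.159170150756836)
[[ 4.470e+02  1.220e+02  6.716e-01 -1.853e-01]
 [ 4.290e+02  1.230e+02  6.702e-01 -1.517e-01]
 [ 4.340e+02  1.430e+02  6.312e-01 -1.586e-01]
 [ 4.260e+02  1.500e+02  6.181e-01 -1.430e-01]
 [ 4.040e+02  1.530e+02  6.130e-01 -1.022e-01]
 [ 4.010e+02  1.400e+02  6.380e-01 -9.790e-02]
 [ 3.950e+02  1.390e+02  6.401e-01 -8.690e-02]
 [ 3.940e+02  1.250e+02  6.674e-01 -8.630e-02]
 [ 3.680e+02  1.270e+02  6.643e-01 -3.760e-02]
 [ 3.750e+02  2.290e+02  4.735e-01 -4.350e-02]
 [ 3.860e+02  2.280e+02  4.750e-01 -6.310e-02]
 [ 3.870e+02  2.040e+02  5.183e-01 -6.680e-02]
 [ 4.560e+02  2.000e+02  5.237e-01 -1.914e-01]
 [ 4.530e+02  1.750e+02  5.700e-01 -1.893e-01]
 [ 4.370e+02  1.760e+02  5.686e-01 -1.601e-01]
 [ 4.340e+02  1.530e+02  6.121e-01 -1.573e-01]
 [ 4.510e+02  1.520e+02  6.135e-01 -1.887e-01]]
[[ 0.6036 -0.0962  0.05  ]
 [ 0.6029 -0.1347  0.05  ]
 [ 0.5375 -0.1346  0.05  ]
 [ 0.5362 -0.0965  0.05  ]]
{'camera_matrix': array([[345.4024203 ,   0.        , 318.87581909],
       [  0.        , 345.4024203 , 199.59548974],
       [  0.        ,   0.        ,   1.        ]]), 'rvec': array([-2.3223035 , -1.70049947, -0.26468359]), 'tvec': array([-0.54977897, -0.04016032,  0.38062248])}
```

```bash
cat >> h.py <<'E'
def togo(pos,yaw,pitch=0):
    """tool-frame shift (mm, before turning) and turn to TCP pos with cover yaw/pitch (deg; pitch>0: rear up)"""
    o=ctrl.get_obs();C=R.from_quat(o['eef_rot']);
    T=R.from_euler('z',yaw,degrees=True)*R.from_euler('y',-pitch,degrees=True)*R.from_matrix(np.diag([-1.,1,-1]))
    print('t',round(o['time'],2),'tcp',o['tool_pos'].round(4),'shift',(C.inv().apply(np.array(pos)-o['tool_pos'])*1e3).round(1),'turn',(C.inv()*T).as_rotvec().round(4),'ft',np.round(o['ft_force'],1))
E
python3 -c "
from h import *
togo([.475,.129,.17],5.1)"
```

```text
t 0.1 tcp [0.1664 0.5237 0.2305] shift [-413.7 -282.6   60.9] turn [-0.0016 -0.0007 -0.3968] ft [ 0.3  0.5 -0.2]
```

```bash
python3 -m handwheel '[[[-48,-33,7,0,0,0,85],[-48,-33,7,0,0,0,85],[-48,-33,7,0,0,0,85],[-48,-33,7,0,0,0,85],[-48,-33,7,0,0,0,85],[-48,-33,7,0,0,0,85],[-48,-33,7,0,0,0,85],[-48,-33,7,0,0,0,85]]]' 
python3 -m handwheel '[[[-30,-19,5,0,0,0,85],[0,0,0,0,0,-0.13,85],[0,0,0,0,0,-0.13,85],[0,0,0,0,0,-0.137,85],[0,0,0,0,0,0,85],[0,0,0,0,0,0,85]]]'
python3 - <<'E'
from h import *
cal=ctrl.calibration('wrist');im=ctrl.camera('wrist');cv2.imwrite('pics/w1.png',im[:,:,::-1])
togo([.475,.129,.17],5.1)
c=cnt(blue(im));a=cv2.approxPolyDP(c,3,True)[:,0];print(np.c_[a,ray(cal,a,.003).round(4)[:,:2],ray(cal,a,.047).round(4)[:,:2]])
E
```

```text
time: 1.1
tool_pos: [0.4533, 0.1545, 0.1749]
eef_rot: [0.153, 0.988, 0.0, -0.0]
ft_force: [1.6, 0.8, 0.7]
opening: 0.995
grasp_force: 0.0
time: 1.85
tool_pos: [0.4753, 0.1291, 0.1701]
eef_rot: [-0.043, 0.999, -0.0, -0.0]
ft_force: [-0.1, -0.2, -0.5]
opening: 0.992
grasp_force: 0.0
t 1.9 tcp [0.4753 0.1291 0.1702] shift [ 0.3 -0.1  0.2] turn [ 0.     -0.0003 -0.0018] ft [ 0.1  0.8 -0.1]
[[2.970e+02 9.500e+01 4.040e-01 1.045e-01 4.030e-01 1.071e-01]
 [2.970e+02 1.080e+02 4.148e-01 1.053e-01 4.123e-01 1.078e-01]
 [3.010e+02 1.090e+02 4.154e-01 1.088e-01 4.128e-01 1.108e-01]
 [2.860e+02 1.120e+02 4.190e-01 9.590e-02 4.159e-01 9.970e-02]
 [2.870e+02 1.580e+02 4.595e-01 9.920e-02 4.507e-01 1.026e-01]
 [3.250e+02 1.530e+02 4.519e-01 1.332e-01 4.442e-01 1.317e-01]
 [3.270e+02 1.630e+02 4.609e-01 1.359e-01 4.519e-01 1.340e-01]
 [3.130e+02 1.640e+02 4.630e-01 1.232e-01 4.537e-01 1.232e-01]
 [3.140e+02 2.130e+02 5.104e-01 1.281e-01 4.943e-01 1.273e-01]
 [3.510e+02 2.150e+02 5.093e-01 1.636e-01 4.934e-01 1.578e-01]
 [3.540e+02 1.120e+02 4.138e-01 1.551e-01 4.115e-01 1.505e-01]
 [3.320e+02 1.100e+02 4.138e-01 1.358e-01 4.115e-01 1.339e-01]
 [3.430e+02 1.070e+02 4.105e-01 1.451e-01 4.086e-01 1.419e-01]
 [3.430e+02 1.000e+02 4.047e-01 1.444e-01 4.036e-01 1.414e-01]
 [3.350e+02 1.000e+02 4.053e-01 1.375e-01 4.041e-01 1.354e-01]
 [3.370e+02 9.500e+01 4.010e-01 1.388e-01 4.005e-01 1.366e-01]]
```

View pics/w1.png

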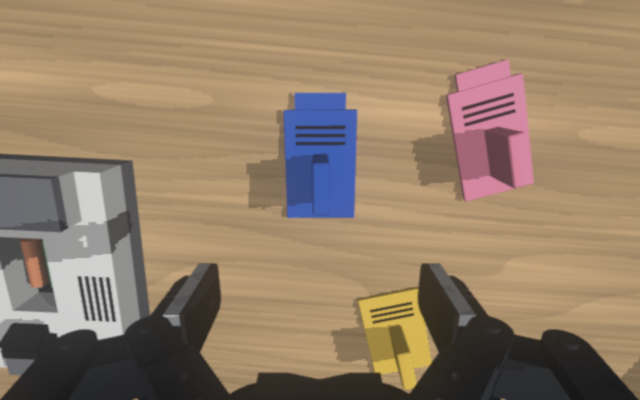

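The wrist view confirms the cover: lip at (320,95), fin at (321,160–213), nothing in the fingers' way. Descending to grasp.

```bash
python3 -m handwheel '[[[0,1.3,50,0,0,0,85],[0,0,50,0,0,0,85],[0,0,40,0,0,0,85],[0,0,21,0,0,0,85],[0,0,0,0,0,0,85],[0,0,0,0,0,0,0],[0,0,0,0,0,0,0],[0,0,0,0,0,0,0]]]' 70
python3 -m handwheel '[[[0,0,0,0,0,0,0],[0,0,0,0,0,0,0],[0,0,0,0,0,0,0],[0,0,0,0,0,0,0]]]'

```

```text
time: 2.9
tool_pos: [0.476, 0.1304, 0.0103]
eef_rot: [-0.045, 0.999, -0.0, 0.001]
ft_force: [-0.2, 0.1, -0.2]
opening: 0.374
grasp_force: 0.0
time: 3.4
tool_pos: [0.4758, 0.1303, 0.01]
eef_rot: [-0.045, 0.999, -0.0, 0.001]
ft_force: [-0.9, 0.1, 6.6]
opening: 0.154
grasp_force: 68.8
```

```bash
python3 -m handwheel '[[[0,0,-30,0,0,0,0],[0,0,-50,0,0,0,0],[0,0,-60,0,0,0,0],[0,0,0,0,0,0,0],[0,0,0,0,0,0,0]]]'
cat >> h.py <<'E'
O=np.array([.570,-.1155,.05]);DY=2.
def lipgoal(lx,lz,pitch,d=.0745,h=.010,ly=0):
    a=R.from_euler('z',DY,degrees=True); 
    p=O+a.apply(np.array([lx,ly,lz])+R.from_euler('y',-pitch,degrees=True).apply([d,0,h]))
    print('goal',p.round(4)); togo(p,DY,pitch)
E
python3 - <<'E'
from h import *
cv2.imwrite('pics/w2.png',ctrl.camera('wrist')[:,:,::-1])
lipgoal(-.035,.05,16)
E
```

```text
time: 4.03
tool_pos: [0.4748, 0.1303, 0.1489]
eef_rot: [-0.045, 0.999, 0.0, -0.0]
ft_force: [-0.9, -0.4, -0.7]
opening: 0.156
grasp_force: 68.0
goal [ 0.6038 -0.1143  0.1301]
t 4.08 tcp [0.4742 0.1303 0.1481] shift [-107.4 -255.2   17.6] turn [ 0.0076 -0.2816  0.0539] ft [-0.3 -0.5 -0.5]
```

View pics/w2.png

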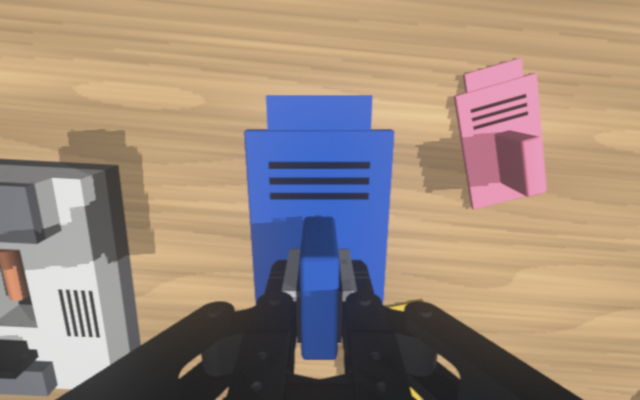

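The picture shows the cover held squarely; lip tip at row 95, columns 267–372. Carrying it over the diffuser and tilting.

```bash
python3 -m handwheel '[[[-21,-51,0,0,0,0,0],[-21,-51,0,0,0,0,0],[-22,-51,0,0,0,0,0],[-22,-51,9,0,0,0,0],[-21,-51,9,0,0,0,0],[0,0,0,0.0025,-0.141,0.018,0],[0,0,0,0.0025,-0.141,0.036,0],[0,0,0,0,0,0,0]]]'
python3 - <<'E'
from h import *
cal=ctrl.calibration('wrist');im=ctrl.camera('wrist');cv2.imwrite('pics/w3.png',im[:,:,::-1])
o=ctrl.get_obs();M=R.from_quat(o['eef_rot']);
# lip tip pixel in the tool frame, on the plane of the underside (tool z = -10mm from tcp => +0.010 ahead)
c=cnt(blue(im));top=c[c[:,1]<=c[:,1].min()+2]; uv=[[top[:,0].min(),top[:,1].min()],[top[:,0].max(),top[:,1].min()]]
K=cal['camera_matrix'];W=R.from_rotvec(np.ravel(cal['rvec'])).as_matrix();cc=-W.T@np.ravel(cal['tvec'])
for q in uv:
    d=M.inv().apply(W.T@np.linalg.inv(K)@[*q,1]);p=M.inv().apply(cc-o['tool_pos']);print(q,(p+d*(.008-p[2])/d[2]).round(4))
lipgoal(-.035,.004,16)
E
```

```text
time: 5.08
tool_pos: [0.5999, -0.113, 0.1274]
eef_rot: [-0.016, 0.991, 0.006, 0.136]
ft_force: [-0.2, 0.7, -1.2]
opening: 0.154
grasp_force: 68.3
[np.int32(268), np.int32(96)] [ 0.0782 -0.0197  0.008 ]
[np.int32(369), np.int32(96)] [0.0781 0.0224 0.008 ]
goal [ 0.6038 -0.1143  0.0841]
t 5.12 tcp [ 0.6025 -0.1138  0.1293] shift [11.  -0.9 43.8] turn [ 0.0057 -0.0032 -0.0019] ft [ 0.5 -0.7  0.3]
```

View pics/w3.png

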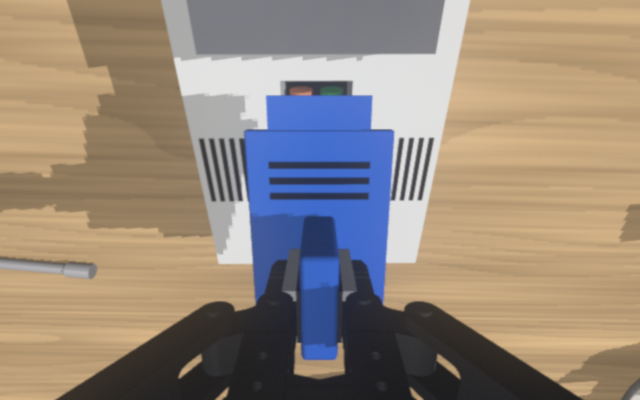

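Lip (268–372, row 96) is centred on the bridge (190–442, rear edge row 54) and parallel. Lowering in front of the slot.

```bash
python3 - <<'E'
from h import *
print(ray(ctrl.calibration('wrist'),[[192,54],[440,53]],.074))
E
python3 -m handwheel '[[[5,-1,20,0.005,0,0,0],[6,0,20,0,0,0,0],[0,0,3,0,0,0,0],[0,0,0,0,0,0,0],[0,0,0,0,0,0,0]]]'
python3 - <<'E'
from h import *
cal=ctrl.calibration('wrist');im=ctrl.camera('wrist');cv2.imwrite('pics/w4.png',im[:,:,::-1])
lipgoal(-.035,.004,16);lipgoal(-.066,.004,16)
E
```

```text
[[ 0.52296099 -0.17476573  0.074     ]
 [ 0.51855005 -0.05918792  0.074     ]]
time: 5.75
tool_pos: [0.607, -0.1152, 0.088]
eef_rot: [-0.017, 0.99, 0.002, 0.141]
ft_force: [-0.8, 0.5, -0.3]
opening: 0.153
grasp_force: 68.3
goal [ 0.6038 -0.1143  0.0841]
t 5.8 tcp [ 0.6068 -0.1152  0.0879] shift [3.9 1.  2.8] turn [-0.0018  0.004  -0.    ] ft [ 0.7 -0.  -0.5]
goal [ 0.5729 -0.1154  0.0841]
t 5.8 tcp [ 0.6068 -0.1152  0.0879] shift [33.7  1.  -5.8] turn [-0.0018  0.004  -0.    ] ft [ 0.7 -0.  -0.5]
```

View pics/w4.png

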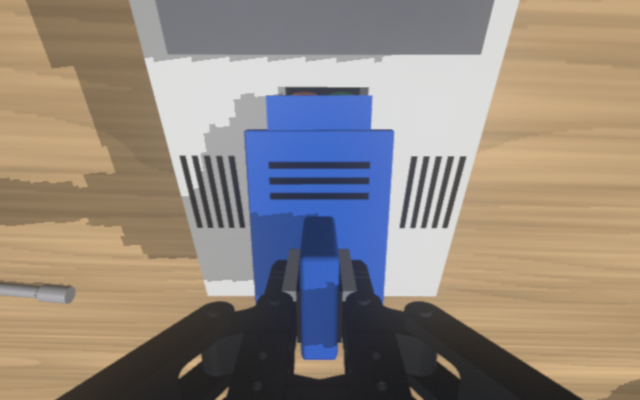

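```bash
python3 -m handwheel '[[[3.9,1,2.8,0,0,0,0],[10,0,-2.9,0,0,0,0],[8,0,-2.3,0,0,0,0],[0,0,0,0,0,0,0],[0,0,0,0,0,0,0]]]'
python3 - <<'E'
from h import *
lipgoal(-.066,.004,16)
E
python3 -m handwheel '[[[2,0,-0.6,0,0,0,0],[2,0,-0.6,0,0,0,0],[0,0,0,0,0,0,0]]]'
python3 -m handwheel '[[[2,0,-0.6,0,0,0,0],[0,0,0,0,0,0,0]]]'
```

```text
time: 6.42
tool_pos: [0.5845, -0.115, 0.0834]
eef_rot: [-0.017, 0.99, 0.002, 0.141]
ft_force: [0.9, -0.9, 0.0]
opening: 0.149
grasp_force: 68.3
goal [ 0.5729 -0.1154  0.0841]
t 6.42 tcp [ 0.5845 -0.115   0.0834] shift [10.9 -0.  -3.9] turn [-0.0015  0.0033 -0.0009] ft [ 0.9 -0.9  0. ]
time: 6.8
tool_pos: [0.5799, -0.1148, 0.0831]
eef_rot: [-0.017, 0.99, 0.002, 0.14]
ft_force: [-0.2, -0.5, -0.6]
opening: 0.154
grasp_force: 68.3
time: 7.05
tool_pos: [0.5779, -0.1149, 0.0832]
eef_rot: [-0.017, 0.99, 0.002, 0.14]
ft_force: [0.0, 0.3, -0.0]
opening: 0.155
grasp_force: 68.3
```

```bash
python3 -m handwheel '[[[2,0,-0.6,0,0,0,0],[0,0,0,0,0,0,0]]]'|sed -n '2p;4p'
python3 -m handwheel '[[[2,0,-0.6,0,0,0,0],[0,0,0,0,0,0,0]]]'|sed -n '2p;4p'
python3 - <<'E'
from h import *
for n in ('scene',):
    im=ctrl.camera(n)[130:250,150:310,::-1]; cv2.imwrite('pics/s5.png',cv2.resize(im,None,fx=5,fy=5,interpolation=2))
E
```

```text
tool_pos: [0.5765, -0.1152, 0.0836]
ft_force: [2.7, 0.5, -0.7]
tool_pos: [0.576, -0.1154, 0.0843]
ft_force: [7.5, 2.9, -4.2]
```

View pics/s5.png

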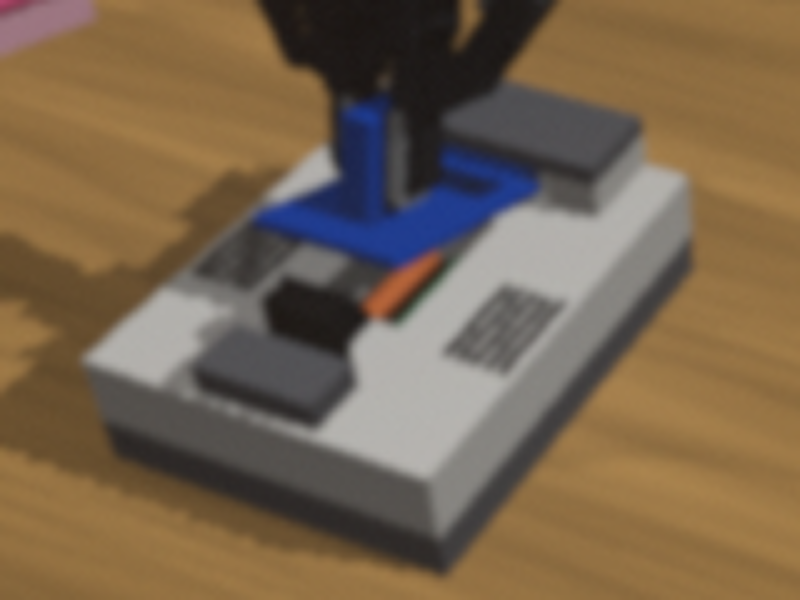

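Force built up at TCP x≈0.5765, matching the slot's inner end; the scene crop shows the lip under the bridge (540,180) and the rear edge raised in front of/above the latch (320,300). Now work out the pivot steps.

```bash
python3 - <<'E'
import numpy as np
th=np.radians([16.1,12,8,4,0]);lz=np.array([3.2,2.2,1.2,.5,0])
P=np.c_[75.5*np.cos(th)-10*np.sin(th),75.5*np.sin(th)+10*np.cos(th)+lz]
for a,d in zip(th,np.diff(P,axis=0)):
    print(d.round(2),'tool x,z',round(-np.cos(a)*d[0]-np.sin(a)*d[1],2),round(np.sin(a)*d[0]-np.cos(a)*d[1],2))
E
python3 -m handwheel '[[[-1.5,0,0.4,0,0,0,0],[0,0,0,0,0,0,0]]]'|sed -n '2p;4p'
```

```text
[ 2.01 -6.07] tool x,z -0.24 6.38
[ 1.6  -6.07] tool x,z -0.31 6.27
[ 1.25 -5.87] tool x,z -0.42 5.98
[ 0.88 -5.74] tool x,z -0.48 5.79
tool_pos: [0.5763, -0.1153, 0.0838]
ft_force: [4.6, 1.9, -1.0]
```

```bash
python3 -m handwheel '[[[-0.2,0,3.2,0,0.036,0,0],[-0.2,0,3.2,0,0.036,0,0],[0,0,0,0,0,0,0]]]'|sed -n '2,4p'
python3 -m handwheel '[[[-0.2,0,3.1,0,0.035,0,0],[-0.2,0,3.1,0,0.035,0,0],[0,0,0,0,0,0,0]]]'|sed -n '2,4p'
python3 -c "
from h import *
o=ctrl.get_obs();print(o['torque'])"
```

```text
tool_pos: [0.5783, -0.1153, 0.0775]
eef_rot: [-0.017, 0.994, 0.001, 0.105]
ft_force: [3.2, -0.7, 1.3]
tool_pos: [0.5797, -0.1153, 0.0716]
eef_rot: [-0.017, 0.997, 0.0, 0.071]
ft_force: [3.1, -1.4, 2.6]
[-0.18698681 -0.49214851 -0.09879226]
```

```bash
python3 -m handwheel '[[[-0.2,0,3,0,0.035,0,0],[-0.2,0,3,0,0.035,0,0],[0,0,0,0,0,0,0]]]'|sed -n '2,4p'
python3 -m handwheel '[[[-0.2,0,2.9,0,0.035,0,0],[-0.2,0,2.9,0,0.035,0,0],[0,0,0,0,0,0,0],[0,0,0,0,0,0,0]]]'|sed -n '2,4p'
```

```text
tool_pos: [0.5807, -0.1153, 0.0657]
eef_rot: [-0.017, 0.999, -0.0, 0.036]
ft_force: [3.6, -1.6, 3.5]
tool_pos: [0.5814, -0.1152, 0.0601]
eef_rot: [-0.017, 1.0, -0.001, 0.001]
ft_force: [4.1, -2.6, 4.1]
```

```bash
python3 -m handwheel '[[[0,0,1,0,0,0,0],[0,0,0,0,0,0,0],[0,0,0,0,0,0,0]]]'|sed -n '2,4p'
python3 - <<'E'
from h import *
im=ctrl.camera('scene')[130:250,150:310,::-1]; cv2.imwrite('pics/s6.png',cv2.resize(im,None,fx=5,fy=5,interpolation=2))
E
```

```text
tool_pos: [0.5814, -0.1152, 0.06]
eef_rot: [-0.017, 1.0, -0.001, 0.001]
ft_force: [0.8, -0.2, 10.7]
```

View pics/s6.png

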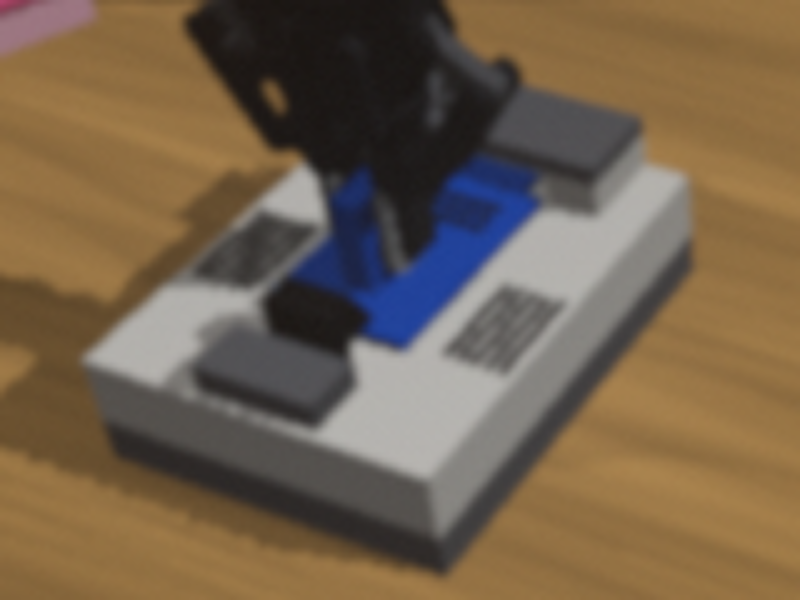

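The cover lies flat on the deck and the latch nose (315,310) is forward over its rear edge, with firm contact at 10.7 N. Letting go and retreating.

```bash
python3 -m handwheel '[[[0,0,-0.8,0,0,0,0],[0,0,0,0,0,0,60],[0,0,0,0,0,0,60],[0,0,0,0,0,0,60],[0,0,0,0,0,0,60]]]'|sed -n '2,6p'
python3 -m handwheel '[[[0,0,-20,0,0,0,60],[0,0,-40,0,0,0,60],[0,0,-50,0,0,0,60],[0,0,-50,0,0,0,60],[0,0,0,0,0,0,60],[0,0,0,0,0,0,60]]]'
python3 - <<'E'
from h import *
a=cv2.resize(ctrl.camera('scene')[130:250,150:310,::-1],(800,600),interpolation=2)[80:500,100:700]
w=ctrl.camera('wrist')[:300,:,::-1]; 
cv2.imwrite('pics/s7.png',np.vstack([cv2.resize(a,(400,280)),cv2.resize(w,(400,188))]) if 0 else np.hstack([cv2.resize(a,(400,300)),cv2.resize(w[:,120:520],(400,300))]))
E
```

```text
tool_pos: [0.5804, -0.1147, 0.0589]
eef_rot: [-0.017, 1.0, -0.0, -0.001]
ft_force: [0.5, 0.5, -0.1]
opening: 0.703
grasp_force: 0.0
time: 11.28
tool_pos: [0.5804, -0.1145, 0.2188]
eef_rot: [-0.017, 1.0, -0.0, -0.0]
ft_force: [-0.3, 0.2, -0.7]
opening: 0.698
grasp_force: 0.0
```

View pics/s7.png

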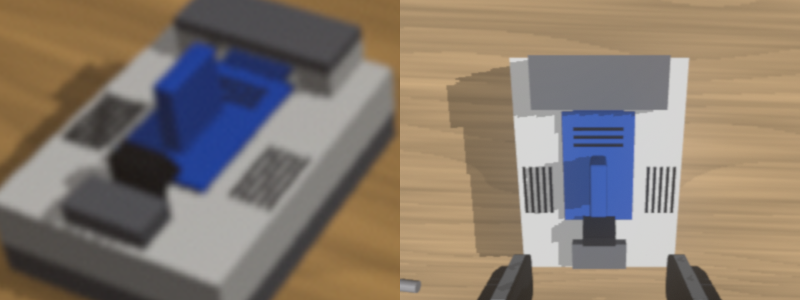

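The cover is flat, its lip is under the bridge, and the black latch overlaps its rear edge (wrist view around (598,220)). The gripper is clear.

```bash
python3 -c "
from bench import ctrl
print(ctrl.finish_job())"
```

```text
the job is handed in; nothing more can be done
None
```

The blue cover is hooked into the front slot, latched at the rear and lying flat on the diffuser. The gripper let go and backed clear, and I handed the job in at about 11.4 s.

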